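# Draw the barrel bolt of the stock box and open its lid

### The arm

A 6-joint arm with a two-finger parallel gripper is mounted at the origin on the work surface; the furniture and walls round the work are solid. World frame = base frame: x ahead of the robot, y to its left, z up, the work surface at z = 0. Lengths are in mm, angles in rad, forces in N, time in s.
With the tool pointing down it reaches from about 275 to 1000 mm from the base axis. Payload 8.4 kg.
Tool frame: the origin (TCP) lies at the very end of the fingers, on their centre line; the grasp point (between the pads) lies 19 mm behind it (r.pinch_z is the distance from the TCP to the grasp point, in mm); z points along the fingers, y is the line along which they close (so a half turn about z gives the same grasp; the last joint's range is limited). The gripper opens to 85 mm and grips with 20 to 120 N. Pads are 22 mm wide; open, the fingers measure 114 mm over their backs; the gripper's body (76 mm by 85 mm) begins 54 mm behind the grasp point. The pads swing forward as they close: fully open they stand 13 mm farther back than shut.
Start: joints at [1.24, 0.353, 1.633, -0, 1.155, -0.002], TCP at [201.816, 591.522, 231.281] pointing down, gripper open.
Joint ranges: [-2.63, 2.63], [-0.92, 2.1], [0.06, 2.66], [-1.3, 4.44], [0, 2.69], [-3.02, 3.02]. Speed limits (rad/s): [2.22, 2.22, 2.79, 3.14, 3.14, 3.14].

### API

Orientations are given as [roll, pitch, yaw] about the fixed x, y, z axes, in that order (R = Rz(yaw) Ry(pitch) Rx(roll)).
In Python, from rig import r gives the robot as it stands.
- The arm moves only by the tool carry_out, never from a script. Its argument "series" is a list of rows, each a list of 7 numbers: the turn, a rotation vector about the tool's x, y, z as a fraction of full scale, then the shift along the tool's x, y, z as a fraction of full scale, then the gripper command: -1 is fully open, 1 is shut, values between are in proportion. A call has 1 to 8 rows; each row is the pose to reach, as a shift and turn from the pose commanded when the call began, along the tool's axes at that moment, turning the shorter way round; what a row does not reach only later rows make up. Full scale, the value 1, is 0.25 m for a shift and pi rad for a turn. A row lasts 1/8 s, in which the tool goes at most 62.5 mm and 10.7 degrees, less where a joint would pass 70% of its speed; a pose out of reach is approached as far as the arm can. A call with a number of a shift or a turn outside -1 to 1 is refused whole. A call with a gripper value outside its range is refused whole. The fingers move at their own pace and stop on an object; "force" is the grip in N (left out, the last holds). Time passes only in rows, so rows that repeat a pose let the fingers close. It gives the time, the measured TCP pose, the force, the opening and the grip force at its end, in the units of the state.
- r.sense(): the state, without advancing time (a new reading comes with each control period).
- r.grab_frame(name): name is "scene" or "top" or "wrist"; returns the picture (420x560x3 uint8, red, green, blue); there is no depth.
- r.get_calibration(name): a dict with "K" (3x3 intrinsics, pixels), "pose" (4x4, takes a point from camera to world coordinates). Camera axes: x right, y up, looking along -z (the intrinsics and any distortion apply to the point x, -y, -z); pixel columns grow to the right and rows downward; lengths in mm; the calibration is good to about 2 mm. The wrist camera is an equidistant fisheye: a pixel r from the principal point sees the ray r / f radians off the axis. A picture is of the moment at which its call begins: read the wrist's pose just before it. get_calibration takes no time and is no camera call; for the wrist camera it gives the pose at the moment of the call.
- r.sign_off(): hands the job in; it is judged then, once.
Trained networks look in the newest picture that a camera, given by its name, has taken for a name from the list of things; names that differ only in an ending like _2 or _b are one class to them, and where a whole thing is asked for, a point or a joint stands for the part that bears it (a point fixed in the world has none). Each returns a list of dicts, best first, with "score" (0 to 1); they miss things now and then, are a little off and sometimes report something else, mostly with a low value. They report only what shows in the picture. A call takes as long as a camera call.
- r.silhouettes(camera, label): "region" (420x560 bool, what is visible of it) and "position" ([row, column] in pixels, amid what is visible of it).
The state is a dict: "clock": time; "qpos": joint angles; "qvel": joint speeds; "joint_efforts": joint torques, N m; "eef_pos": TCP position; "tcp_rot": TCP orientation; "contact_force": force on the tool from outside, world axes, zero at the start; "wrist_torque": the same for the moment, N m; "opening": opening from 0.0 (shut) to 1.0 (fully open); "grasp_force": force on a finger pad.
Only numpy, scipy, OpenCV 4.12 (cv2) and the standard library are available. Lean on these libraries where they do the work, as an engineer would, in place of code of your own. Each camera call takes 0.05 s, during which the arm holds its last target. There are 200 camera calls.

### The job

Open the bolted stock box: lift the bolt's handle clear of its front notch, draw the bolt back to its rear notch (it is there when the handle just touches the upright stop, which gives way if pushed harder) and lay the handle right down in that notch so that the bolt stays drawn. Then slide the lid fully open and let go, without disturbing the bowl, the steel block or the pliers lying beside the box.

Things in the scene. Friction and masses are not known exactly. Their poses are not given: they have to be found in the camera images.
- stock_box: Fixed wooden box, 120 mm (its x) by 220 mm (its y), 70 mm high. Origin: centre of its underside on the bench; z up. On top, along its front (-x) edge, a steel barrel bolt whose axis runs along the box's y at x = -44, z = 94 mm; behind it a sliding lid. The bolt is drawn towards -y. Two straps hold it, tops at z = 105 mm, at y = 19 to 37 and -102 to -80 mm.
- front_notch (a point): Fixed point in the middle of the front notch (14 mm wide, handle bar 9 mm) of the upright steel guard plate in front of the bolt, at the bolt's height (box x = -64.5, y = 10, z = 94 mm). The bolt's handle lies in it at the start and cannot slide along before it is lifted above the plate.
- guard_plate (a point): Fixed point on the plate's top edge (box x = -64.5, z = 100 mm), 57 mm behind the front notch. The rear notch (14 mm wide) is in a keeper clamped somewhere else each time, its middle anywhere within 14 mm of this point: not measured. Before and behind it the plate holds the handle up. An upright stop (box x = -56 to -64, top z = 118 mm, 8 mm thick) marks it.
- handle_grip (a point): Middle of the grip of the bolt's handle: a straight 9 mm steel bar square to the bolt's axis, with a round grip sleeve, 13 mm thick and 40 mm long, at its end. The point is 58 mm from the bolt's axis (the end 78 mm). Laid down it points level to the box's -x, clear of the box, 94 mm above the bench; lifted, it swings up about the axis. Its y axis is along the bolt.
- bolt_slide (a joint): How far the bolt is drawn towards the box's -y, in m: 0 at the start, 0.043 to 0.071 with the handle over the rear notch (2.5 mm play either way), depending on the keeper. It slides with about 1 N and stays where left. The handle meets the stop about 0.5 mm before the notch's middle; the stop resists with only 6 N, then slides along (up to 20 mm) and the notch is missed.
- bolt_turn (a joint): How far the handle is lifted, in rad: 0 lying level (in a notch), 1.15 at its upper limit. It clears the guard plate above about 0.68; at 0.8 to 0.95 it passes over the plate freely and still meets the stop. Let go, it falls back by its own weight; outside the notches it comes to rest on the plate at 0.45 to 0.7 rad.
- staple (a point): Top middle of the steel staple on the lid, 12 mm wide along the box's y, 27 mm along x, top 110 mm above the bench, at box x = -44, y = 50 mm with the lid shut. The bolt's tip passes through it and keeps the lid shut until the bolt is drawn. Moves with the lid.
- lid (a joint): How far the lid is slid open towards the box's +x, in m: 0 shut, 0.075 fully open at its end stop. Friction about 2 N; it stays where it is left. Blocked while the bolt is in the staple; free once the bolt is drawn more than 0.03.
- lid_pull (a point): Middle of the top bar of the bow pull on the lid: a round bar 11 mm thick along the box's y, 76 mm of it straight, centre 119 mm above the bench (42 mm above the lid's top), at box x = 22 mm with the lid shut. It moves with the lid; its axes are the box's.
- white_bowl: Bystander: white bowl, 101 mm wide, 36 mm high, loose on the bench to the left of the box. Origin: centre of its underside.
- steel_block: Bystander: loose ground steel block, 58 x 88 x 26 mm, on the bench to the left of the box. Origin: centre of its underside.
- pliers: Bystander: loose pliers lying flat, 132 x 60 x 11 mm, on the bench to the left of the box. Origin: centre of their underside.

How it is judged (in metres and radians):
On the way:
1. the bolt is drawn and its handle lies down in the rear notch (value of joint bolt_slide above 0.034 m and value of joint bolt_turn below 0.2 rad and value of joint lid below 0.01 m), for 0.2 s.
At the end, for the whole second after the job is handed in: The bolt is drawn (more than 34 mm) with its handle down in the rear notch (less than 0.2 rad), and the lid is slid open at least 65 of its 75 mm and at rest (value of joint bolt_slide above 0.034 m and value of joint bolt_turn below 0.2 rad and value of joint lid above 0.065 m and velocity of joint lid below 0.01 m/s); the robot touches nothing.
It fails at once if the bowl is shifted by more than 20 mm (distance of white_bowl from where it was at the start of the episode above 0.02 m).
It fails at once if the steel block is shifted by more than 20 mm (distance of steel_block from where it was at the start of the episode above 0.02 m).
It fails at once if the pair of pliers is shifted by more than 20 mm (distance of pliers from where it was at the start of the episode above 0.02 m).
It also fails if it takes over 48 s, if anything falls off the work surface, if the arm or the gripper's body presses on something with over 40 N, if the wrist force passes 120 N, or if a joint passes its speed limit or range.

## Working session

There is one attempt and no reset: what is moved stays moved. The work goes in short steps, Python scripts to look and compute and a tool call to move; the robot and the scene stay as the last step left them, time stands still between calls to the robot, and variables do not carry over. Pictures are saved under pics/ and viewed, at most 10 in all, crops included, and the job is handed in when it is done.

Besides the shell and the picture viewer there is one more tool, called after "Request:" by a JSON object that holds its "api" and its "payload". carry_out: Moves the arm, as the interface text tells. Its arguments: {"type":"object","properties":{"series":{"type":"array"},"force":{"type":"number"}},"required":["series"]}

```bash
mkdir -p pics; cat > h.py <<'E'
import numpy as np, cv2
from rig import r
from scipy.spatial.transform import Rotation as R
def snap(n,f):
    im=r.grab_frame(n); cv2.imwrite('pics/'+f,im[:,:,::-1]); return im
def ray(cal,row,col,fish=False):
    K=np.array(cal['K']);P=np.array(cal['pose'])
    x=(col-K[0,2])/K[0,0];y=(row-K[1,2])/K[1,1]
    if fish:
        t=np.hypot(x,y);s=np.sin(t)/t if t>1e-9 else 1
        d=np.array([x*s,-y*s,-np.cos(t)])
    else: d=np.array([x,-y,-1.])
    d=P[:3,:3]@d
    return P[:3,3],d/np.linalg.norm(d)
def atz(cal,row,col,z,fish=False):
    o,d=ray(cal,row,col,fish); return o+d*(z-o[2])/d[2]
def proj(cal,p,fish=False):
    K=np.array(cal['K']);P=np.array(cal['pose'])
    q=P[:3,:3].T@(np.asarray(p,float)-P[:3,3]);a=np.array([q[0],-q[1],-q[2]])
    if fish:
        rr=np.hypot(a[0],a[1]);t=np.arctan2(rr,a[2]);uv=a[:2]/max(rr,1e-9)*t
    else: uv=a[:2]/a[2]
    return K[1,2]+K[1,1]*uv[1],K[0,2]+K[0,0]*uv[0]
def tri(rays):
    A=np.zeros((3,3));b=np.zeros(3)
    for o,d in rays:
        M=np.eye(3)-np.outer(d,d);A+=M;b+=M@o
    p=np.linalg.solve(A,b); return p,[np.linalg.norm((np.eye(3)-np.outer(d,d))@(p-o)) for o,d in rays]
E
cat > a.py <<'E'
from h import *
s=r.sense();print({k:np.round(v,3) for k,v in s.items()},r.pinch_z)
ims=[]
for c in['scene','top','wrist']:
    cal=r.get_calibration(c);im=snap(c,c+'0.png');ims.append(im)
    print(c,np.round(cal['K'],1).tolist(),np.round(cal['pose'],3).tolist())
    for l in['stock_box','handle_grip','staple','lid_pull','white_bowl','steel_block','pliers']:
        for d in r.silhouettes(c,l)[:1]: print(c,l,round(d['score'],2),np.round(d['position'],1),d['region'].sum())
E
python3 a.py; python3 -c "
import cv2,numpy as np
a=[cv2.imread(f'pics/{c}0.png') for c in('scene','top')]
cv2.imwrite('pics/m.png',cv2.resize(np.vstack(a),(800,1200))[:600]);cv2.imwrite('pics/t.png',cv2.resize(a[1],(800,600)))"
```

```text
{'clock': np.float64(0.0), 'qpos': array([ 1.24 ,  0.354,  1.634,  0.   ,  1.155, -0.002]), 'qvel': array([-0.001, -0.001,  0.001, -0.   , -0.001,  0.001]), 'joint_efforts': array([ 0.0000e+00, -6.0525e+01, -3.4207e+01,  0.0000e+00,  9.0000e-03,
        0.0000e+00]), 'eef_pos': array([201.657, 591.06 , 230.55 ]), 'tcp_rot': array([-3.14 , -0.   ,  2.813]), 'contact_force': array([0.658, 0.55 , 0.931]), 'wrist_torque': array([0.005, 0.011, 0.015]), 'grasp_force': np.float64(0.0), 'opening': np.float64(1.003)} 18.700000000000003
scene [[416.9, 0.0, 272.2], [0.0, 416.9, 202.9], [0.0, 0.0, 1.0]] [[0.902, 0.334, -0.274, 291.624], [-0.432, 0.679, -0.593, -529.342], [-0.013, 0.653, 0.757, 727.492], [0.0, 0.0, 0.0, 1.0]]
scene stock_box 0.62 [276.5 312.5] 9224
scene handle_grip 0.49 [234.3 291.4] 242
scene staple 0.95 [270.  322.5] 4086
scene lid_pull 0.56 [272.1 321.4] 4058
scene white_bowl 0.81 [178.  291.5] 1169
scene steel_block 0.61 [210.7 222.9] 992
scene pliers 0.67 [170.5 235.7] 440
top [[429.8, 0.0, 281.5], [0.0, 429.8, 211.1], [0.0, 0.0, 1.0]] [[-0.02, 0.986, -0.163, 364.338], [-1.0, -0.02, 0.0, -34.474], [-0.003, 0.163, 0.987, 940.314], [0.0, 0.0, 0.0, 1.0]]
top stock_box 0.82 [196.7 354.8] 6744
top handle_grip 0.65 [204.5 324.3] 321
top staple 0.73 [189.6 363.6] 3600
top lid_pull 0.93 [192.1 364.9] 3543
top white_bowl 0.92 [170.3 239.3] 1655
top steel_block 0.62 [250.5 241.3] 1135
top pliers 0.88 [215.3 184.3] 474
wrist [[325.2, 0.0, 275.5], [0.0, 325.2, 208.1], [0.0, 0.0, 1.0]] [[0.323, -0.904, -0.279, 130.699], [0.946, 0.309, 0.095, 615.666], [0.0, -0.294, 0.956, 374.554], [0.0, 0.0, 0.0, 1.0]]
wrist stock_box 0.54 [385.4   2.6] 238
wrist pliers 0.66 [403.  120.7] 357
```

View pics/m.png

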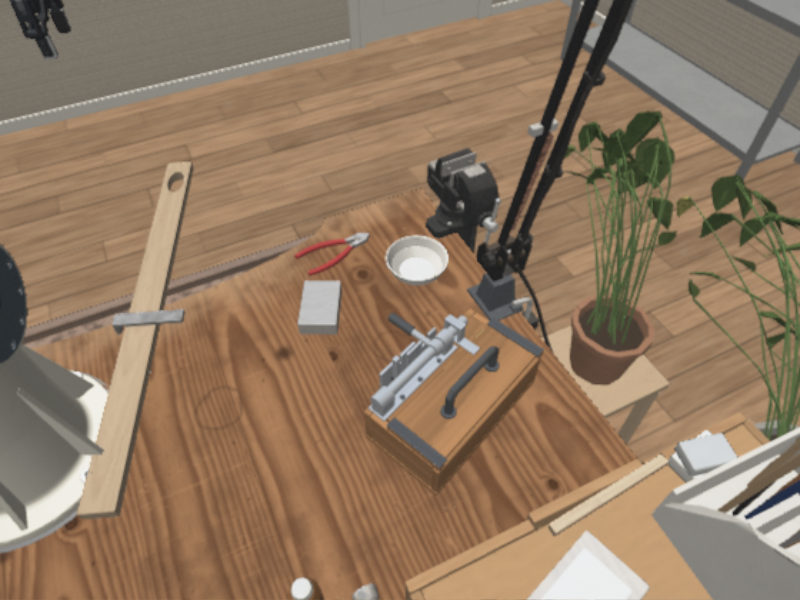

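View pics/t.png

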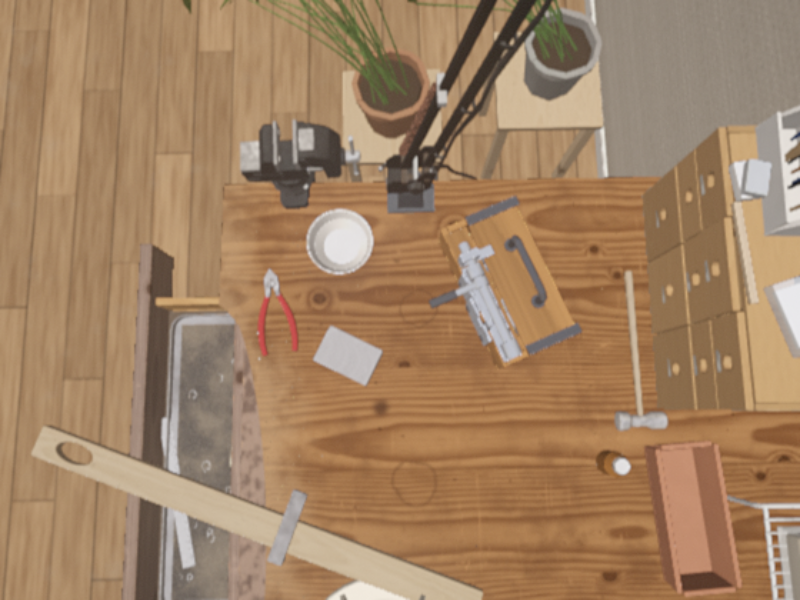

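The scene view shows the box at about (455,390) with the handle grip at (405,325) (800-wide view). In the top view the box is at (510,282), the grip at (440,300) and the lid pull at (525,270). The bowl (340,240), block (348,355) and pliers (278,310) lie to its left.

```bash
cat > b.py <<'E'
from h import *
from scipy.optimize import minimize
masks={}
for c in['scene','top']:
    cal=r.get_calibration(c);r.grab_frame(c)
    m=np.zeros((420,560),bool);
    for l in['stock_box','staple','lid_pull','handle_grip']:
        d=r.silhouettes(c,l)[0]
        if l=='handle_grip': hg=d
        else: m|=d['region']
    masks[c]=(cal,m,hg); print(c,m.sum())
W=np.array([[a,b,z] for a in(-60,60) for b in(-110,110) for z in(0,76)])
def tf(p,q): 
    c,s=np.cos(p[2]),np.sin(p[2]);q=np.atleast_2d(q);return np.c_[p[0]+c*q[:,0]-s*q[:,1],p[1]+s*q[:,0]+c*q[:,1],q[:,2]]
# include bolt block
B=np.vstack([W])
S=4
def cost(p):
    t=0
    for c,(cal,m,_) in masks.items():
        im=np.zeros((420,560),np.uint8)
        pts=np.array([proj(cal,w)[::-1] for w in tf(p,B)],np.float32)
        h=cv2.convexHull(pts); cv2.fillConvexPoly(im,np.int32(np.round(h*16)),1,shift=4)
        t+=(im.astype(bool)^m).sum()
    return t
best=None
g=atz(masks['top'][0],197,355,76)
for y in np.deg2rad([-80,-75,-70,-65,-60,-55]):
    s=minimize(cost,[g[0],g[1],y],method='Nelder-Mead',options=dict(initial_simplex=[[g[0],g[1],y],[g[0]+15,g[1],y],[g[0],g[1]+15,y],[g[0],g[1],y+.1]]))
    if best is None or s.fun<best.fun:best=s
p=best.x;print(p,np.rad2deg(p[2]),best.fun)
P,e=tri([ray(masks[c][0],*masks[c][2]['position']) for c in masks]);print('grip seen',P,e)
for n,q in dict(grip=(-102,10,94),pull=(22,0,119)).items():print(n,tf(p,q))
for l in['white_bowl','steel_block','pliers']:
    d=r.silhouettes('top',l)[0];print(l,atz(masks['top'][0],*d['position'],20))
E
python3 b.py
```

```text
Traceback (most recent call last):
  File "b.py", line 8, in <module>
    d=r.silhouettes(c,l)[0]
      ~~~~~~~~~~~~~~~~~~^^^
IndexError: list index out of range
```

```bash
sed -i "s/        d=r.silhouettes(c,l)\[0\]/        d=(r.silhouettes(c,l) or r.silhouettes(c,l) or [None])[0]\n        if d is None: print('miss',c,l); continue/" b.py; python3 b.py
```

```text
scene 9399
top 6568
[ 540.30563742 -189.82807752   -1.17313483] -67.21567434735182 1368.0
grip seen [ 516.40367803 -110.24954113   87.53539193] [np.float64(1.9154894750343037), np.float64(1.9154894750342268)]
grip [[510.02446407 -91.91459254  94.        ]]
pull [[ 548.82543175 -210.11139837  119.        ]]
white_bowl [608.60319287  59.23576941  20.        ]
steel_block [ 562.65543833 -223.32714161   20.        ]
pliers [497.81602595 173.61973438  20.        ]
```

```bash
cat >> h.py <<'E'
BOX=[540.3,-189.8,-1.173]
def bw(q,p=None):
    p=p or BOX;c,s=np.cos(p[2]),np.sin(p[2]);return np.array([p[0]+c*q[0]-s*q[1],p[1]+s*q[0]+c*q[1],q[2]])
def wb(w,p=None):
    p=p or BOX;c,s=np.cos(p[2]),np.sin(p[2]);d=np.array(w)-[p[0],p[1],0];return np.array([c*d[0]+s*d[1],-s*d[0]+c*d[1],d[2]])
def Rt(t,p=None):  # tool x = box -x, tilt t about box y
    p=p or BOX; return R.from_euler('z',p[2]+np.pi)*R.from_euler('y',-t)*R.from_euler('x',np.pi)
def row(P,Rw,pos,rot):
    return np.round(np.r_[(rot.inv()*Rw).as_rotvec()/np.pi,rot.inv().apply(np.asarray(P)-pos)/250],4).tolist()
def cur():
    s=r.sense();return s['eef_pos'],R.from_euler('xyz',s['tcp_rot'])
def grasp2tcp(g,Rw): return np.asarray(g)+Rw.apply([0,0,r.pinch_z])
E
python3 - <<'E'
from h import *
pos,rot=cur(); P=bw((-80,-15,200));print(P)
print(row(P,Rt(0),pos,rot), Rt(0.3).apply([0,0,1]), R.from_euler('z',0).apply([1,0,0]))
from h import proj
c=r.get_calibration('top');print('block',atz(c,250.5,241.3,20))
E
```

```text
[ 495.48023191 -121.8574626   200.        ]
[-0.0, -0.0, 0.2687, -2.0333, -2.3212, 0.1251] [-0.11448089  0.27244508 -0.95533649] [1. 0. 0.]
block [433.17995996  52.98318167  20.        ]
```

Request:
{"api": "carry_out", "payload": {"series": [[0,0,0,-0.68,-0.775,0,-1],[0,0,0,-0.68,-0.775,0,-1],[0,0,0,-0.68,-0.775,0,-1],[0,0,0,-0.68,-0.775,0,-1],[0,0,0,-0.68,-0.775,0,-1]]}}

```text
clock: 2.62
eef_pos: [300.9, 350.2, 231.4]
tcp_rot: [-3.141, 0.0, 2.81]
contact_force: [0.6, 0.4, -0.3]
opening: 0.995
grasp_force: 0.0
```

Request:
{"api": "carry_out", "payload": {"series": [[0,0,0,-0.68,-0.775,0,-1],[0,0,0,-0.68,-0.775,0,-1],[0,0,0,-0.68,-0.775,0,-1],[0,0,0,-0.68,-0.775,0,-1],[0,0,0,-0.68,-0.775,0,-1]]}}

```text
clock: 3.25
eef_pos: [399.9, 112.5, 231.6]
tcp_rot: [3.141, 0.001, 2.808]
contact_force: [-0.1, 0.6, -0.5]
opening: 1.0
grasp_force: 0.0
```

Request:
{"api": "carry_out", "payload": {"series": [[0,0,0.2687,-0.675,-0.77,0.125,-0.5],[0,0,0.2687,-0.675,-0.77,0.125,-0.5],[0,0,0.2687,-0.675,-0.77,0.125,-0.5],[0,0,0.2687,-0.675,-0.77,0.125,-0.5],[0,0,0.2687,-0.675,-0.77,0.125,-0.5],[0,0,0.2687,-0.675,-0.77,0.125,-0.5]]}}

```text
clock: 4.0
eef_pos: [496.6, -121.3, 199.6]
tcp_rot: [-3.141, -0.001, 1.969]
contact_force: [0.6, -0.7, -0.6]
opening: 0.752
grasp_force: 0.0
```

```bash
python3 - <<'E'
from h import *
print(cur()[0],r.sense()['tcp_rot'],r.sense()['qpos'].round(2),wb(cur()[0]))
c=r.get_calibration('wrist');im=snap('wrist','w1.png')
for l in['handle_grip','stock_box','lid_pull','staple']:
    for d in r.silhouettes('wrist',l)[:2]: print(l,round(d['score'],2),np.round(d['position'],1),d['region'].sum())
cv2.imwrite('pics/w1b.png',cv2.resize(im[:,:,::-1],(800,600),interpolation=cv2.INTER_CUBIC))
for n,q in dict(grip=(-102,10,94),hend=(-122,10,94),fn=(-64.5,10,94),strapA=(-44,37,105),strapB=(-44,-102,105),staple=(-44,50,110),pullL=(22,-38,119),pullR=(22,38,119),gp=(-64.5,-47,100)).items():
    v,u=proj(c,bw(q),True);print(n,'(u,v)800:',round(u/.7),round(v/.7))
E
```

```text
[ 496.60192351 -121.30598572  199.63945198] [-3.14143037e+00 -7.07787549e-04  1.96865299e+00] [-0.24  0.21  1.91  0.    1.02 -0.64] [-80.07388635 -13.7522582  199.63945198]
handle_grip 0.94 [208.5 305.1] 1607
stock_box 0.6 [256.  292.3] 22767
lid_pull 0.97 [297.4 282.4] 11073
staple 0.77 [297.6 281.3] 10660
staple 0.69 [204.1 305.7] 1597
grip (u,v)800: 437 257
hend (u,v)800: 438 220
fn (u,v)800: 435 321
strapA (u,v)800: 483 361
strapB (u,v)800: 243 360
staple (u,v)800: 507 364
pullL (u,v)800: 353 469
pullR (u,v)800: 479 468
gp (u,v)800: 334 325
```

View pics/w1b.png

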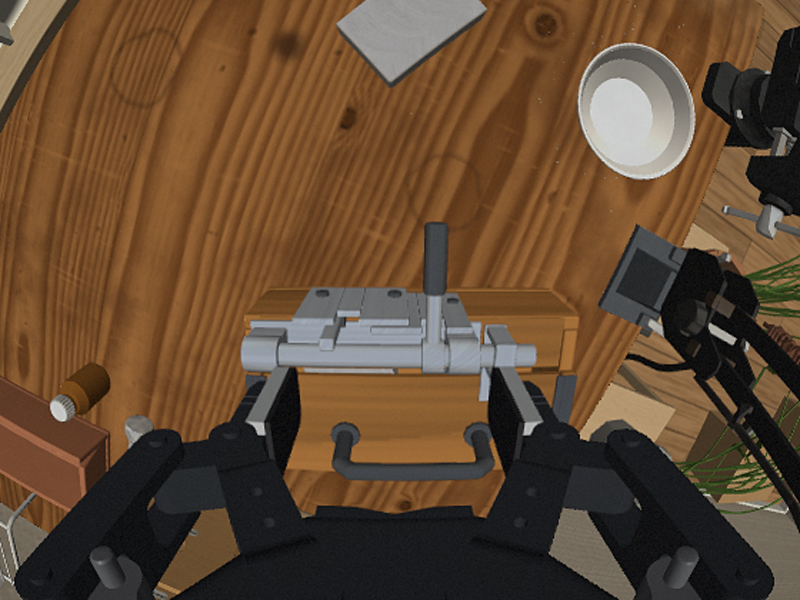

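The wrist view shows the handle grip at (436,258), its end at (436,223), the bolt at row 355 and the left strap edge at column 243. All of these match the model within about 2 px. Next I zoom on the guard plate to find the stop.

```bash
python3 - <<'E'
from h import *
im=cv2.imread('pics/w1.png')[195:270,160:360]
cv2.imwrite('pics/w1c.png',cv2.resize(im,(800,300),interpolation=cv2.INTER_CUBIC))
c=r.get_calibration('wrist')
for q in[(-60,-47,118),(-60,-57,118),(-60,-67,118),(-64.5,-47,100),(-64.5,-57,100),(-60,-47,100)]:
    v,u=proj(c,bw(q),True);print(q,'crop',round((u-160)*4),round((v-195)*4))
E
```

```text
(-60, -47, 118) crop 287 187
(-60, -57, 118) crop 235 186
(-60, -67, 118) crop 184 185
(-64.5, -47, 100) crop 298 131
(-64.5, -57, 100) crop 249 131
(-60, -47, 100) crop 298 152
```

View pics/w1c.png

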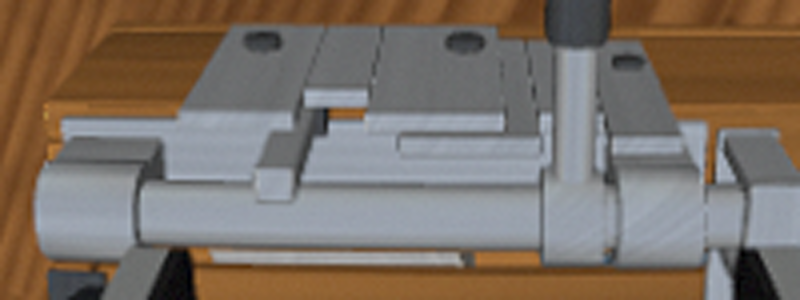

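The crop shows the stop's top at about (277,183) with its +y face at column 298, and the keeper notch gap between columns 303 and 367. That puts the notch middle at box y ≈ -40.5, a slide of about 50 to 51 mm.

```bash
cat >> h.py <<'E'
def hp(a,sl,t0=-0.25,rad=58,dz=0):  # tool pose for handle angle a, slide sl(mm)
    g=bw((-44-rad*np.cos(a),10-sl,94+rad*np.sin(a)+dz));Rw=Rt(t0+a);return grasp2tcp(g,Rw),Rw
E
python3 - <<'E'
from h import *
c=cur()
a=hp(0,0,dz=45);b=hp(0,0)
print(row(*a,*c),row(*b,*c))
for x in np.linspace(0.11,.88,8): print(row(*hp(x,0),*b))
E
```

```text
[0.0002, -0.0796, 0.0009, 0.0652, 0.0958, 0.3175] [0.0002, -0.0796, 0.0009, 0.0652, 0.0958, 0.4975]
[-0.0, 0.035, 0.0, 0.0006, -0.0, -0.0248]
[0.0, 0.07, 0.0, -0.0016, 0.0, -0.0495]
[0.0, 0.105, 0.0, -0.0065, -0.0, -0.0738]
[0.0, 0.1401, -0.0, -0.014, -0.0, -0.0974]
[0.0, 0.1751, 0.0, -0.0241, 0.0, -0.1201]
[0.0, 0.2101, 0.0, -0.0365, 0.0, -0.1415]
[0.0, 0.2451, 0.0, -0.0513, 0.0, -0.1614]
[0.0, 0.2801, 0.0, -0.0682, 0.0, -0.1796]
```

Request:
{"api": "carry_out", "payload": {"series": [[0,-0.0796,0,0.065,0.096,0.3175,-0.5],[0,-0.0796,0,0.065,0.096,0.3175,-0.5],[0,-0.0796,0,0.065,0.096,0.4,-0.5],[0,-0.0796,0,0.065,0.096,0.4975,-0.5],[0,-0.0796,0,0.065,0.096,0.4975,-0.5]]}}

```text
clock: 4.88
eef_pos: [510.7, -96.6, 74.6]
tcp_rot: [-3.139, 0.249, 1.971]
contact_force: [0.6, 0.4, 0.1]
opening: 0.753
grasp_force: 0.0
```

```bash
python3 - <<'E'
from h import *
c=cur();print(r.sense()['qpos'].round(2),wb(c[0]),row(*hp(0,0),*c))
cal=r.get_calibration('wrist');im=snap('wrist','w2.png');cv2.imwrite('pics/w2c.png',cv2.resize(im[140:420,120:440,::-1],(640,560)))
for d in r.silhouettes('wrist','handle_grip')[:1]: print(round(d['score'],2),np.round(d['position'],1),d['region'].sum())
v,u=proj(cal,bw((-102,10,94)),True);print(u,v)
E
```

```text
[-0.04  0.37  2.07 -0.39  0.63 -0.13] [-97.43726912   8.78438717  74.56676342] [-0.0007, -0.0004, 0.0008, -0.0016, 0.0048, -0.005]
0.88 [299.6 277.4] 2691
278.598309291335 289.17901125099075
```

View pics/w2c.png

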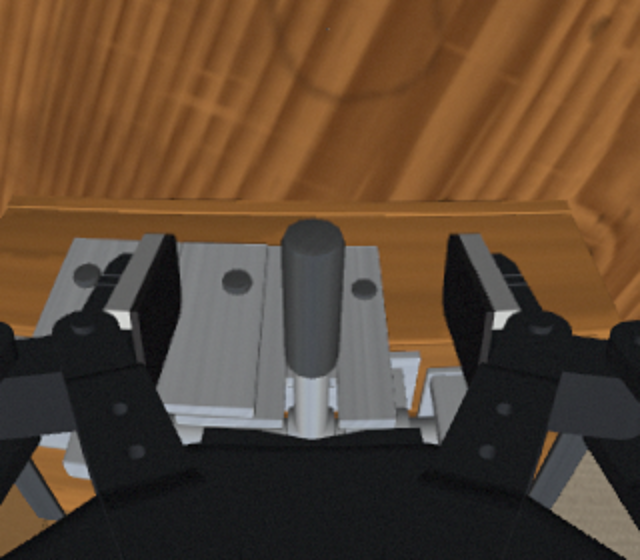

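The handle sleeve (312,300) is centred between the open pads (180 to 445). I close and then lift.

Request:
{"api": "carry_out", "payload": {"series": [[0,0,0,0,0,0,1],[0,0,0,0,0,0,1],[0,0,0,0,0,0,1],[0,0,0,0,0,0,1],[0,0,0,0,0,0,1],[0,0,0,0,0,0,1]], "force": 30}}

```text
clock: 5.72
eef_pos: [511.5, -97.8, 76.1]
tcp_rot: [-3.141, 0.25, 1.968]
contact_force: [-4.0, -0.8, 6.5]
opening: 0.139
grasp_force: 29.2
```

Request:
{"api": "carry_out", "payload": {"series": [[0,0.035,0,0.0006,0,-0.0248,1],[0,0.07,0,-0.0016,0,-0.0495,1],[0,0.105,0,-0.0065,0,-0.0738,1],[0,0.14,0,-0.014,0,-0.0974,1],[0,0.175,0,-0.0241,0,-0.12,1],[0,0.21,0,-0.0365,0,-0.1415,1],[0,0.245,0,-0.0513,0,-0.1614,1],[0,0.28,0,-0.0682,0,-0.1796,1]]}}

```text
clock: 6.72
eef_pos: [513.6, -102.9, 123.7]
tcp_rot: [-3.141, -0.633, 1.969]
contact_force: [-2.3, -0.9, -2.0]
opening: 0.14
grasp_force: 29.8
```

```bash
python3 - <<'E'
from h import *
c=cur();s=r.sense();print(s['qpos'].round(2),s['contact_force'].round(2))
g=wb(c[0]-c[1].apply([0,0,r.pinch_z]));print(g,np.arctan2(g[2]-94,-44-g[0]),np.hypot(g[2]-94,-44-g[0]))
print('box y in tool',c[1].inv().apply(bw((0,1,0))-bw((0,0,0))), wb(np.array(BOX[:2]+[0])+s['contact_force']))
E
```

```text
[-0.46  0.6   1.68  0.41  1.39 -1.04] [-2.32 -0.92 -2.04]
[-79.39659358   9.00844837 138.79730472] 0.902090361972987 57.093934414158426
box y in tool [-2.09209568e-04  9.99999856e-01 -4.94334557e-04] [-0.04676107 -2.49745771 -2.04291063]
```

Request:
{"api": "carry_out", "payload": {"series": [[0,0,0,0,-0.03,0,1],[0,0,0,0,-0.07,0,1],[0,0,0,0,-0.11,0,1],[0,0,0,0,-0.14,0,1],[0,0,0,0,-0.16,0,1],[0,0,0,0,-0.17,0,1],[0,0,0,0,-0.175,0,1],[0,0,0,0,-0.176,0,1]]}}

```text
clock: 7.72
eef_pos: [473.5, -119.4, 123.4]
tcp_rot: [3.141, -0.63, 1.969]
contact_force: [-0.2, 1.7, 0.7]
opening: 0.139
grasp_force: 29.9
```

```bash
cat > st.py <<'E'
from h import *
F=[];
c=cur();s=r.sense()
g=wb(c[0]-c[1].apply([0,0,r.pinch_z]));print('g',g.round(2),'ang',np.arctan2(g[2]-94,-44-g[0]).round(3),'F box',wb(np.array(BOX[:2]+[0])+s['contact_force']).round(2),s['clock'])
E
python3 st.py; python3 - <<'E'
from h import *
im=snap('wrist','w3.png');cv2.imwrite('pics/w3c.png',cv2.resize(im[140:420,120:440,::-1],(640,560)))
E
```

```text
g [-79.82 -34.33 138.53] ang 0.893 F box [-1.65  0.44  0.67] 7.725
```

View pics/w3c.png

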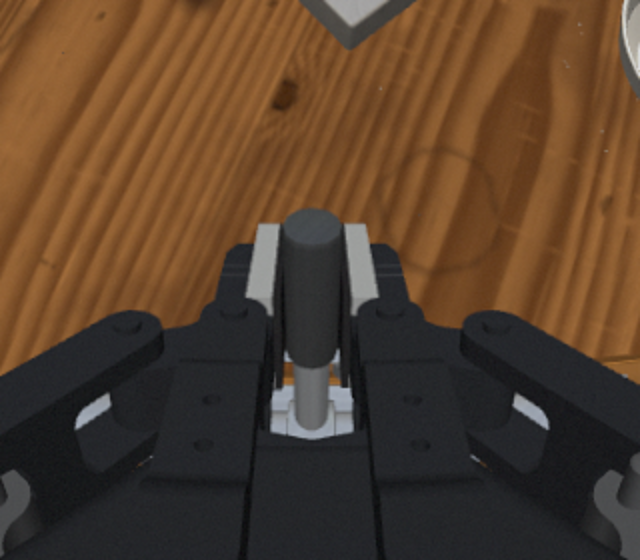

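The handle is firmly held at (312,290) and the stop is hidden by the gripper. I approach 3 mm and then creep on force.

Request:
{"api": "carry_out", "payload": {"series": [[0,0,0,0,-0.006,0,1],[0,0,0,0,-0.012,0,1],[0,0,0,0,-0.012,0,1]]}}

```text
clock: 8.15
eef_pos: [470.4, -120.6, 123.4]
tcp_rot: [-3.141, -0.63, 1.969]
contact_force: [-0.3, 0.4, 1.6]
opening: 0.138
grasp_force: 29.9
```

```bash
python3 st.py
```

```text
g [-79.84 -37.64 138.49] ang 0.893 F box [-0.49 -0.17  1.57] 8.15
```

Request:
{"api": "carry_out", "payload": {"series": [[0,0,0,0,-0.003,0,1],[0,0,0,0,-0.003,0,1]]}}

```text
clock: 8.4
eef_pos: [469.8, -120.9, 123.4]
tcp_rot: [-3.141, -0.63, 1.969]
contact_force: [0.2, 1.2, 2.0]
opening: 0.14
grasp_force: 29.9
```

```bash
python3 st.py
```

```text
g [-79.84 -38.28 138.52] ang 0.893 F box [-1.03  0.61  1.99] 8.4
```

Request:
{"api": "carry_out", "payload": {"series": [[0,0,0,0,-0.0024,0,1],[0,0,0,0,-0.0024,0,1]]}}

```text
clock: 8.65
eef_pos: [469.4, -121.1, 123.4]
tcp_rot: [3.142, -0.63, 1.969]
contact_force: [-0.3, 2.2, 2.3]
opening: 0.137
grasp_force: 29.9
```

```bash
python3 st.py
```

```text
g [-79.8  -38.79 138.53] ang 0.894 F box [-2.15  0.56  2.29] 8.65
```

Request:
{"api": "carry_out", "payload": {"series": [[0,0,0,0,-0.0024,0,1],[0,0,0,0,-0.0024,0,1]]}}

```text
clock: 8.9
eef_pos: [468.8, -121.4, 123.4]
tcp_rot: [-3.142, -0.63, 1.969]
contact_force: [-0.7, 1.8, 2.1]
opening: 0.134
grasp_force: 29.9
```

```bash
python3 st.py
```

```text
g [-79.8  -39.42 138.53] ang 0.894 F box [-1.89  0.08  2.09] 8.9
```

Request:
{"api": "carry_out", "payload": {"series": [[0,0,0,0,-0.002,0,1],[0,0,0,0,-0.002,0,1]]}}

```text
clock: 9.15
eef_pos: [468.3, -121.5, 123.4]
tcp_rot: [-3.142, -0.63, 1.969]
contact_force: [-0.2, 1.7, 1.9]
opening: 0.138
grasp_force: 29.9
```

```bash
python3 st.py
```

```text
g [-79.81 -39.93 138.54] ang 0.894 F box [-1.61  0.51  1.95] 9.15
```

Request:
{"api": "carry_out", "payload": {"series": [[0,0,0,0,-0.002,0,1],[0,0,0,0,-0.002,0,1]]}}

```text
clock: 9.4
eef_pos: [467.8, -121.7, 123.4]
tcp_rot: [-3.142, -0.63, 1.969]
contact_force: [-1.4, 2.4, 1.7]
opening: 0.14
grasp_force: 29.9
```

```bash
python3 st.py
```

```text
g [-79.82 -40.44 138.52] ang 0.893 F box [-2.72 -0.34  1.74] 9.4
```

Request:
{"api": "carry_out", "payload": {"series": [[0,0,0,0,-0.002,0,1],[0,0,0,0,-0.002,0,1]]}}

```text
clock: 9.65
eef_pos: [467.4, -121.9, 123.4]
tcp_rot: [-3.142, -0.63, 1.969]
contact_force: [0.2, 0.6, 1.7]
opening: 0.135
grasp_force: 29.9
```

```bash
python3 st.py
```

```text
g [-79.8  -40.91 138.52] ang 0.894 F box [-0.53  0.39  1.66] 9.65
```

Request:
{"api": "carry_out", "payload": {"series": [[0,0,0,0,-0.002,0,1],[0,0,0,0,-0.002,0,1]]}}

```text
clock: 9.9
eef_pos: [467.2, -122.0, 123.4]
tcp_rot: [3.141, -0.63, 1.969]
contact_force: [2.1, 2.2, 3.0]
opening: 0.141
grasp_force: 29.9
```

```bash
python3 st.py
```

```text
g [-79.77 -41.16 138.54] ang 0.894 F box [-1.2   2.74  3.  ] 9.9
```

Contact is felt: 2.7 N at y = -41.2, matching the visual estimate. Now I lay the handle down by a rigid rotation about the bolt axis.

```bash
cat >> h.py <<'E'
def arc(c,d,dy=0): # rotate tool pose c about bolt axis by d (lift +)
    q=R.from_euler('z',BOX[2])*R.from_euler('y',d)*R.from_euler('z',-BOX[2])
    o=bw((-44,0,94)); return q.apply(c[0]-o)+o+bw((0,dy,0))-bw((0,0,0)),q*c[1]
E
python3 - <<'E'
from h import *
c=cur()
for d in np.linspace(-.115,-.92,8): print(row(*arc(c,d),*c))
E
```

```text
[0.0, -0.0366, -0.0, -0.0032, -0.0, 0.0252]
[0.0, -0.0732, -0.0, -0.0092, -0.0, 0.0499]
[0.0, -0.1098, -0.0, -0.0181, -0.0, 0.0737]
[0.0, -0.1464, -0.0001, -0.0296, -0.0, 0.0964]
[0.0, -0.183, -0.0001, -0.0436, -0.0001, 0.1175]
[0.0, -0.2196, -0.0001, -0.06, -0.0001, 0.137]
[0.0, -0.2562, -0.0001, -0.0785, -0.0001, 0.1544]
[0.0, -0.2928, -0.0001, -0.0989, -0.0001, 0.1696]
```

Request:
{"api": "carry_out", "payload": {"series": [[0,-0.0366,0,-0.0032,0,0.0252,1],[0,-0.0732,0,-0.0092,0,0.0499,1],[0,-0.1098,0,-0.0181,0,0.0737,1],[0,-0.1464,0,-0.0296,0,0.0964,1],[0,-0.1464,0,-0.0296,0,0.0964,1]]}}

```text
clock: 10.52
eef_pos: [464.4, -114.7, 99.8]
tcp_rot: [3.14, -0.166, 1.972]
contact_force: [1.2, -2.6, -3.3]
opening: 0.138
grasp_force: 30.0
```

```bash
python3 st.py; python3 - <<'E'
from h import *
c=cur()
for d in np.array([.25,.5,.75,1,1.06])*-.44: print(row(*arc(c,d),*c))
E
```

```text
g [-95.57 -40.93 118.27] ang 0.44 F box [ 2.83  0.14 -3.25] 10.525
[0.0001, -0.035, -0.0, -0.0028, -0.0, 0.024]
[0.0002, -0.07, -0.0001, -0.0082, -0.0001, 0.0476]
[0.0003, -0.105, -0.0001, -0.0161, -0.0001, 0.0704]
[0.0004, -0.1401, -0.0001, -0.0265, -0.0002, 0.0922]
[0.0004, -0.1485, -0.0001, -0.0293, -0.0002, 0.0973]
```

Request:
{"api": "carry_out", "payload": {"series": [[0,-0.035,0,-0.0028,0,0.024,1],[0,-0.07,0,-0.0082,0,0.0476,1],[0,-0.105,0,-0.0161,0,0.0704,1],[0,-0.14,0,-0.0265,0,0.0922,1],[0,-0.1485,0,-0.0293,0,0.0973,1],[0,-0.1485,0,-0.0293,0,0.0973,1]]}}

```text
clock: 11.28
eef_pos: [466.1, -117.3, 75.2]
tcp_rot: [3.141, 0.298, 1.969]
contact_force: [-3.3, 8.4, 15.1]
opening: 0.139
grasp_force: 32.4
```

```bash
python3 st.py
```

```text
g [-101.1   -40.33   93.03] ang -0.017 F box [-8.97  0.23 15.06] 11.275
```

Request:
{"api": "carry_out", "payload": {"series": [[0,0,0,0,0,0,-0.4],[0,0,0,0,0,0,-0.4],[0,0,0,0,0,0,-0.4],[0,0,0,0,0,0,-0.4],[0,0,0,0,0,-0.1,-0.4],[0,0,0,0,0,-0.3,-0.4],[0,0,0,0,0,-0.48,-0.4],[0,0,0,0,0,-0.48,-0.4]]}}

```text
clock: 12.28
eef_pos: [453.2, -84.6, 192.1]
tcp_rot: [3.136, 0.299, 1.968]
contact_force: [0.4, 0.8, 0.5]
opening: 0.701
grasp_force: 0.0
```

```bash
python3 - <<'E'
from h import *
c=cur();print(wb(c[0]),r.sense()['contact_force'])
a=(bw((1,0,185)),Rt(0));b=(bw((1,0,104)),Rt(0));print(row(*a,*c),row(*b,*a))
cal=r.get_calibration('wrist');im=snap('wrist','w4.png');cv2.imwrite('pics/w4b.png',cv2.resize(im[:,:,::-1],(800,600)))
for d in r.silhouettes('wrist','handle_grip')[:1]: print(d['score'],d['position'])
for q in[(-122,-41,94),(-102,-41,94),(22,0,119)]:
    v,u=proj(cal,bw(q),True);print(round(u/.7),round(v/.7))
E
```

```text
[-130.76205526  -39.51534511  192.07967424] [0.41601333 0.76974497 0.51265799]
[0.0018, 0.0952, 0.0, -0.4952, 0.1574, 0.1832] [0.0, 0.0, 0.0, 0.0, -0.0, 0.324]
0.71 [15.9, 308.7]
390 262
390 294
450 463
```

View pics/w4b.png

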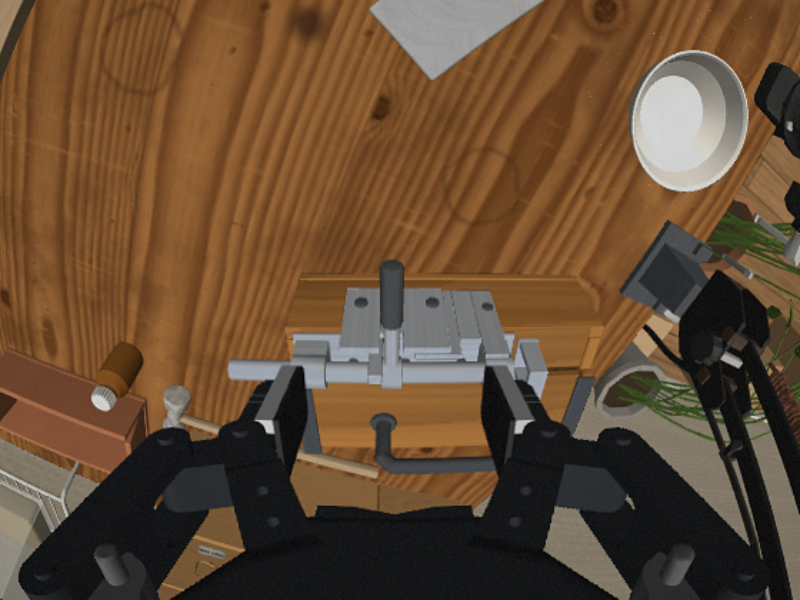

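The handle lies level at (392,262 to 328), exactly where a laid-down handle projects, so it is in the rear notch. Next I push the lid's bar open with closed fingers.

Request:
{"api": "carry_out", "payload": {"series": [[0,0.0952,0,-0.495,0.157,0.183,1],[0,0.0952,0,-0.495,0.157,0.183,1],[0,0.0952,0,-0.495,0.157,0.183,1],[0,0.0952,0,-0.495,0.157,0.183,1],[0,0.0952,0,-0.495,0.157,0.183,1],[0,0.0952,0,-0.495,0.157,0.183,1]]}}

```text
clock: 13.12
eef_pos: [537.6, -190.0, 180.9]
tcp_rot: [-3.14, -0.003, 1.97]
contact_force: [0.1, 0.1, 0.1]
opening: 0.002
grasp_force: 0.0
```

Request:
{"api": "carry_out", "payload": {"series": [[0,0,0,0,0,0.15,1],[0,0,0,0,0,0.324,1],[0,0,0,0,0,0.324,1]]}}

```text
clock: 13.5
eef_pos: [535.9, -189.2, 98.3]
tcp_rot: [-3.137, -0.006, 1.97]
contact_force: [0.6, 0.3, 1.2]
opening: 0.001
grasp_force: 0.0
```

```bash
python3 - <<'E'
from h import *
c=cur();print(wb(c[0]),r.sense()['contact_force'],c[1].as_euler('xyz'))
E
```

```text
[-2.22679844 -3.8229688  98.27571448] [0.59142055 0.3397854  1.23706647] [-3.13712728 -0.00615957  1.97010278]
```

Request:
{"api": "carry_out", "payload": {"series": [[0,0,0,-0.04,0,0,1],[0,0,0,-0.08,0,0,1],[0,0,0,-0.12,0,0,1],[0,0,0,-0.16,0,0,1],[0,0,0,-0.2,0,0,1],[0,0,0,-0.24,0,0,1],[0,0,0,-0.27,0,0,1],[0,0,0,-0.28,0,0,1]]}}

```text
clock: 14.5
eef_pos: [565.8, -256.2, 100.2]
tcp_rot: [-3.142, -0.002, 1.968]
contact_force: [-0.5, 2.7, 1.6]
opening: -0.0
grasp_force: 1.1
```

Request:
{"api": "carry_out", "payload": {"series": [[0,0,0,-0.012,0,0,1],[0,0,0,-0.024,0,0,1],[0,0,0,-0.032,0,0,1],[0,0,0,-0.032,0,0,1]]}}

```text
clock: 15.0
eef_pos: [568.8, -263.2, 100.3]
tcp_rot: [-3.141, -0.002, 1.969]
contact_force: [-0.5, 1.1, 0.0]
opening: -0.003
grasp_force: 0.4
```

```bash
python3 - <<'E'
from h import *
c=cur();print(wb(c[0]),r.sense()['contact_force'])
E
```

```text
[ 78.70514832  -2.18828947 100.26989866] [-0.48303218  1.11354255  0.02374617]
```

Request:
{"api": "carry_out", "payload": {"series": [[0,0,0,-0.008,0,0,1],[0,0,0,-0.012,0,0,1],[0,0,0,-0.012,0,0,1]]}}

```text
clock: 15.38
eef_pos: [569.8, -265.6, 100.3]
tcp_rot: [-3.141, -0.003, 1.969]
contact_force: [-2.4, 2.6, 0.9]
opening: -0.0
grasp_force: 1.5
```

Request:
{"api": "carry_out", "payload": {"series": [[0,0,0,-0.008,0,0,1],[0,0,0,-0.012,0,0,1],[0,0,0,-0.012,0,0,1]]}}

```text
clock: 15.75
eef_pos: [569.8, -266.0, 100.2]
tcp_rot: [-3.14, -0.007, 1.968]
contact_force: [-5.2, 14.2, 6.5]
opening: -0.001
grasp_force: 7.5
```

End stop reached. I back off 8 mm, rise and check.

Request:
{"api": "carry_out", "payload": {"series": [[0,0,0,0.03,0,0,1],[0,0,0,0.045,0,0,1],[0,0,0,0.05,0,-0.15,1],[0,0,0,0.3,0,-0.45,1],[0,0,0,0.55,0,-0.55,1],[0,0,0,0.7,0,-0.55,1],[0,0,0,0.7,0,-0.55,1],[0,0,0,0.7,0,-0.55,1]]}}

```text
clock: 16.75
eef_pos: [503.9, -107.6, 238.7]
tcp_rot: [3.14, -0.001, 1.97]
contact_force: [-0.5, 0.1, -0.2]
opening: 0.004
grasp_force: 0.0
```

```bash
python3 - <<'E'
from h import *
print(r.sense()['contact_force'])
im=snap('wrist','w5.png');cal=r.get_calibration('wrist');cv2.imwrite('pics/w5b.png',cv2.resize(im[:,:,::-1],(800,600)))
for q in[(-122,-41,94),(-102,-41,94),(97,-38,119),(97,38,119)]:
    v,u=proj(cal,bw(q),True);print(round(u/.7),round(v/.7))
E
```

```text
[-0.4559839   0.12386441 -0.21996815]
331 227
332 258
346 522
445 522
```

View pics/w5b.png

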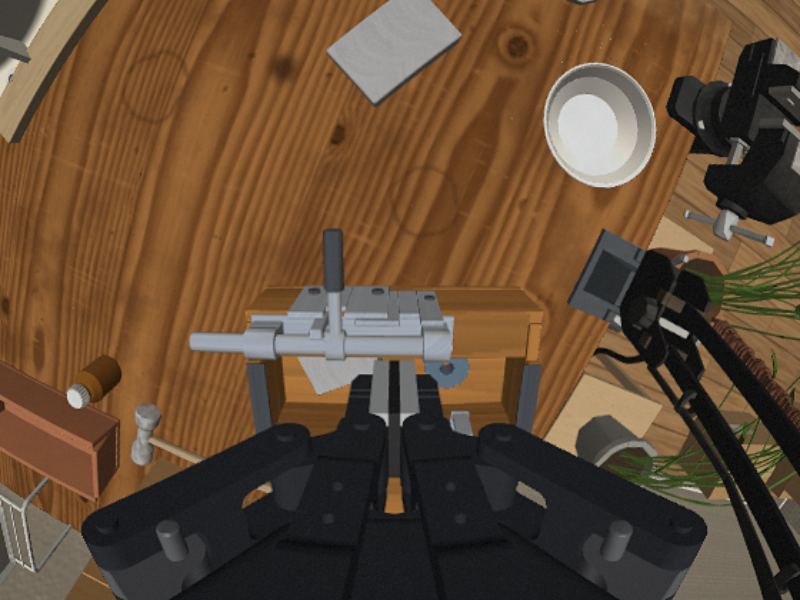

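The handle is still level at (333,230 to 290). The box interior shows at (400,390), so the lid is open, and the bystanders are untouched. I hand it in.

```bash
python3 -c "
from rig import r
print(r.sign_off())"
```

```text
the job is handed in; nothing more can be done
None
```

The bolt is drawn with its handle down in the rear notch, the lid is pushed fully open to its end stop, and the robot is clear of everything. The bowl and block looked undisturbed in the last picture, nothing came near the pliers, and the job was handed in at about 17 s of the 48 s allowed; the sign-off returned no verdict.

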